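# Set the pull gauge's readout and hold its rod out at the mark

### The job

Take a reading on the sprung pull gauge: with the rod still home, press the three keys of its readout one at a time, letting each come back up, in this order: the round key, the square key, the narrow bar key. Then take the rod's upright grip, pull the rod out against its spring until its pointer is level with the blade of the mark clip on the scale rail, and keep holding it there: the program finishes while the gripper holds the rod at the mark. Leave the other things on the table where they are.

Things in the scene. Friction and masses are not known exactly. Their poses are not given: they have to be found in the camera images.
- gauge: pull gauge fixed to the table: grey base plate 360x84x10 mm (x -200 to +160 mm in its frame), a level steel tube on it (axis 45 mm above the table, x = 0 to 154 mm) and a scale rail (12 mm wide, top 35 mm above the table) at y = -30 mm. Origin: on the table below the tube's mouth; z up. The rod pulls out along the gauge's own -x, towards the robot. Yaw within 0.2 rad
- rod (a joint): how far the rod is pulled out of the tube, in m: 0 = home (where the inner spring draws it), stop at 0.145. The spring pulls back with about 4 N at home and 7 N more per 0.1 m. The mark lies 0.06 to 0.105 m out
- rod_grip (a point): where to grasp the rod's grip, an upright black block 20 mm along the pull and 24 mm across it, 56 to 110 mm above the table; this point is on its centre line at 88 mm. At home it is 70 mm in front of the tube's mouth. Axes as the gauge's. Nothing else on the gauge is higher than 62 mm: fingertips at 68 mm are clear of all else
- rod_pointer (a point): tip of the thin steel pointer that sticks out of the foot of the grip over the scale rail (34 mm to the gauge's -y side of the grip's centre, 40 mm above the table); moves with the rod, same x in the gauge's frame as the grip. Axes as the gauge's
- mark_line (a point): length mark: centre of the 3 mm thick upright steel blade of the small dark clip fixed on the outer (-y) side of the scale rail, 40 mm above the table. Fixed; its place along the rail differs each time. Axes as the gauge's: the rod is at its mark when pointer and mark have the same x in the gauge's frame
- readout: flat grey readout box of the gauge, fixed to the table, 172 x 76 x 32 mm, with a long narrow display strip along its right (-y) side and a row of three black keys, 50 mm apart, along its left side. Origin: centre of its underside; x along the row of keys, z up. Which key sits in which place differs each time
- key_round (a joint): spring key of the readout: round, 26 mm across; it travels straight down; 0 = up, 0.006 m = fully down; counts as pressed beyond 0.004; takes about 3 N to start, 5 N fully down, and springs back up when released
- key_square (a joint): spring key of the readout: square, 25 x 25 mm; it travels straight down; 0 = up, 0.006 m = fully down; counts as pressed beyond 0.004; takes about 3 N to start, 5 N fully down, and springs back up when released
- key_bar (a joint): spring key of the readout: narrow bar, 11 mm along the row and 34 mm across it; it travels straight down; 0 = up, 0.006 m = fully down; counts as pressed beyond 0.004; takes about 3 N to start, 5 N fully down, and springs back up when released
- key_round_top (a point): centre of the top face of the round key, at rest 45 mm above the table and 11 mm above the plate it stands in; z up; x runs along the row of keys (same axes as the readout)
- key_square_top (a point): centre of the top face of the square key, at rest 45 mm above the table and 11 mm above the plate it stands in; z up; x runs along the row of keys (same axes as the readout)
- key_bar_top (a point): centre of the top face of the narrow bar key, at rest 45 mm above the table and 11 mm above the plate it stands in; z up; x runs along the row of keys (same axes as the readout)
- tape_roll_3: bystander: loose roll of tan tape lying flat, 96 mm across, 48 mm high; origin at the centre of its underside
- spacer_1: bystander: loose wooden spacer block 24 x 75 x 24 mm; origin at the centre of its underside
- screwdriver_green: bystander: loose screwdriver with a green handle, 199 mm long, 30 mm high; origin at the middle of its underside

How it is judged:
On the way, in this order (a step that is already met when the one before it is completed fails the run):
1. the round key alone is pressed down, rod home (value of joint key_round above 0.004 m and value of joint each of key_square, key_bar below 0.0015 m and value of joint rod below 0.01 m), for 0.05 s.
2. the square key alone is pressed down, rod home (value of joint key_square above 0.004 m and value of joint each of key_round, key_bar below 0.0015 m and value of joint rod below 0.01 m), for 0.05 s.
3. the bar key alone is pressed down, rod home (value of joint key_bar above 0.004 m and value of joint each of key_round, key_square below 0.0015 m and value of joint rod below 0.01 m), for 0.05 s.
4. all keys are up again, rod still home (value of joint each of key_round, key_square, key_bar below 0.001 m and value of joint rod below 0.01 m), for 0.1 s.
5. the gripper has pulled the rod to the mark and holds it there (x of rod_pointer in the frame of mark_line between -0.004 and 0.004 m and contact force between the fingers and rod above 2 N), for 0.3 s.
At the end, for the whole second after the job is handed in: the gripper still holds the rod, its pointer within 4 mm of the mark's blade along the rail and at rest, all three keys up, no bystander pressing on the rod (all of step 5 and value of joint each of key_round, key_square, key_bar below 0.001 m and velocity of joint rod between -0.01 and 0.01 m/s and contact force between each of tape_roll_3, spacer_1, screwdriver_green and rod below 0.5 N); the arm keeps its last pose, push and grip.
It fails at once if two keys are down at once (value of joint each of key_round, key_square above 0.003 m or value of joint each of key_round, key_bar above 0.003 m or value of joint each of key_square, key_bar above 0.003 m).
It fails at once if a bystander (tape roll, spacer block, screwdriver) is moved by more than 30 mm (distance of any of tape_roll_3, spacer_1, screwdriver_green from where it was at the start of the episode above 0.03 m).
It also fails if it takes over 58 s, if anything falls off the work surface, if the arm or the gripper's body presses on something with over 40 N, if the wrist force passes 120 N, or if a joint passes its speed limit or range.

### The arm

A 7-joint arm with a two-finger parallel gripper is mounted at the origin on a cart in front of the work surface, level with it; the furniture and walls round the work are solid. World frame = base frame: x ahead of the robot, y to its left, z up, the work surface at z = 0. Lengths are in m, angles in rad, forces in N, time in s.
With the tool pointing down it reaches from about 0.425 to 0.875 m from the base axis. Payload 8.4 kg.
Tool frame: the origin (TCP) lies at the very end of the fingers, on their centre line; the grasp point (between the pads) lies 19 mm behind it; z points along the fingers, y is the line along which they close (so a half turn about z gives the same grasp; the last joint's range is limited). The gripper opens to 87 mm and grips with 3 to 60 N. Pads are 19 mm wide; open, the fingers measure 117 mm over their backs; the gripper's body (75 mm by 190 mm) begins 51 mm behind the grasp point.
Start: joints at [-1.213, 0.333, 0.04, 1.465, -0.013, 1.343, -0.059], TCP at [0.287, 0.583, 0.223] pointing down, gripper open.
Joint ranges: [-2.58, 2.58], [-0.38, 2.09], [-1.3, 1.39], [0.25, 2.4], [-1.5, 4.64], [0.08, 2.09], [-2.65, 2.65]. Speed limits (rad/s): [2.22, 2.22, 2.79, 2.79, 3.14, 3.14, 3.14].

### API

Orientations are given as [roll, pitch, yaw] about the fixed x, y, z axes, in that order (R = Rz(yaw) Ry(pitch) Rx(roll)).
In Python, from rig import readout, cams, manip gives the robot as it stands.
- The arm moves only by the tool drive_tool, never from a script. Its argument "increments" is a list of rows, each a list of 7 numbers: the shift along the tool's x, y, z in mm, then the turn, a rotation vector about the tool's x, y, z in units of 8 degrees (1.0 is 8 degrees), then the opening, from 0 (shut) to 1 (fully open). A call has 1 to 12 rows; each row is the pose to reach, as a shift and turn from the pose commanded when the call began, along the tool's axes at that moment; what a row does not reach only later rows make up. A row lasts 1/10 s, in which the tool goes at most 50 mm and 8.59 degrees, less where a joint would pass 70% of its speed; a pose out of reach is approached as far as the arm can. A call with a gripper value outside its range is refused whole. The fingers move at their own pace and stop on an object; "grip_force" is the grip in N (left out, the last holds). Time passes only in rows, so rows that repeat a pose let the fingers close. It gives the time, the measured TCP pose, the force, the opening and the grip force at its end, in the units of the state.
- readout.get_obs(): the state, without advancing time (a new reading comes with each control period).
- cams.camera(name): name is "scene" or "side" or "wrist"; returns the picture (384x512x3 uint8, blue, green, red); there is no depth.
- cams.camera_info(name): a dict with "camera_matrix" (3x3 intrinsics, pixels), "D" ([k1, k2, p1, p2, k3] as OpenCV has them; the pictures are not rectified), "world_from_camera" (4x4, takes a point from camera to world coordinates). Camera axes: x right, y down, z forward; pixel columns grow to the right and rows downward; lengths in m; the calibration is good to about 2 mm. A picture is of the moment at which its call begins: read the wrist's pose just before it. camera_info takes no time and is no camera call; for the wrist camera it gives the pose at the moment of the call.
- manip.finish_job(): hands the job in; it is judged then, once.
The state is a dict: "clock": time; "qpos": joint angles; "joint_velocities": joint speeds; "effort": joint torques, N m; "tool_pos": TCP position; "ee_rot": TCP orientation; "ft_force": force on the tool from outside, world axes, zero at the start; "ft_torque": the same for the moment, N m; "opening": finger opening in m; "gripper_force": force on a finger pad.
Only numpy, scipy, OpenCV 4.12 (cv2) and the standard library are available. Lean on these libraries where they do the work, as an engineer would, in place of code of your own. Each camera call takes 0.05 s, during which the arm holds its last target. There are 200 camera calls.

## Working session

There is one attempt and no reset: what is moved stays moved. The work goes in short steps, Python scripts to look and compute and a tool call to move; the robot and the scene stay as the last step left them, time stands still between calls to the robot, and variables do not carry over. Pictures are saved under pics/ and viewed, at most 10 in all, crops included, and the job is handed in when it is done.

Besides the shell and the picture viewer there is one more tool, called after "Emit:" as name([rows], argument=value, ...), one row to a line, values as JSON. drive_tool: Moves the arm, as the interface text tells. Its arguments: {"type":"object","properties":{"increments":{"type":"array","items":{"type":"array","items":{"type":"number"}}},"grip_force":{"type":"number"}},"required":["increments"]}

```bash
mkdir -p pics; cat > h.py <<'E'
import numpy as np, cv2
from rig import readout, cams, manip
def ray(n,uv,info=None):
    i=info or cams.camera_info(n); K=np.array(i["camera_matrix"]);T=np.array(i["world_from_camera"])
    p=cv2.undistortPoints(np.array([[uv]],float),K,np.array(i["D"],float))[0,0]
    return T[:3,3],T[:3,:3]@np.array([p[0],p[1],1.])
def onz(n,uv,z,info=None):
    o,d=ray(n,uv,info); return o+d*(z-o[2])/d[2]
def tri(r1,r2):
    A=[];b=[]
    for o,d in (r1,r2):
        d=d/np.linalg.norm(d);P=np.eye(3)-np.outer(d,d);A.append(P);b.append(P@o)
    x=np.linalg.lstsq(np.vstack(A),np.hstack(b),rcond=None)[0]
    return x,[float(np.linalg.norm(P@x-c)) for P,c in zip(A,b)]
def proj(n,X,info=None):
    i=info or cams.camera_info(n);T=np.linalg.inv(np.array(i["world_from_camera"]))
    return cv2.projectPoints(np.array([X],float),cv2.Rodrigues(T[:3,:3])[0],T[:3,3],np.array(i["camera_matrix"]),np.array(i["D"],float))[0][0,0]
E
python3 - <<'E'
from h import *
np.set_printoptions(precision=4,suppress=True)
print(readout.get_obs())
for n in("scene","side","wrist"):
    print(n,np.array(cams.camera_info(n)["world_from_camera"]))
    cv2.imwrite(f"pics/{n}0.png",cams.camera(n))
a=[cv2.imread(f"pics/{n}0.png") for n in("scene","side")]
for n,x in zip(("scene","side"),a): cv2.imwrite(f"pics/{n}0b.png",cv2.resize(x,(768,576),interpolation=cv2.INTER_CUBIC))
E
```

```text
{'clock': 0.0, 'qpos': array([-1.2132,  0.3339,  0.0399,  1.4663, -0.0134,  1.3433, -0.0585]), 'joint_velocities': array([ 0.0011, -0.0009, -0.0008,  0.0004,  0.0007, -0.0001,  0.0008]), 'effort': array([  0.0014, -65.6343,   1.3364, -40.3804,  -0.0595,   0.0448,
         0.0001]), 'tool_pos': array([0.2865, 0.5829, 0.2217]), 'ee_rot': array([-3.14  ,  0.0001,  2.6848]), 'ft_force': array([ 0.285 , -0.2634,  0.0455]), 'ft_torque': array([0.0045, 0.0286, 0.0323]), 'gripper_force': 0.0, 'opening': 0.08701339166351833}
scene [[ 0.7797 -0.4586  0.4263  0.1288]
 [-0.6261 -0.5744  0.5273 -0.2764]
 [ 0.003  -0.6781 -0.735   0.8214]
 [ 0.      0.      0.      1.    ]]
side [[ 0.985  -0.0931  0.1453  0.3961]
 [-0.1721 -0.5946  0.7854 -0.4108]
 [ 0.0133 -0.7986 -0.6017  0.5822]
 [ 0.      0.      0.      1.    ]]
wrist [[ 0.4406  0.863   0.2472  0.2198]
 [ 0.8977 -0.4232 -0.1229  0.6166]
 [-0.0014  0.2761 -0.9611  0.3836]
 [ 0.      0.      0.      1.    ]]
```

View pics/scene0b.png

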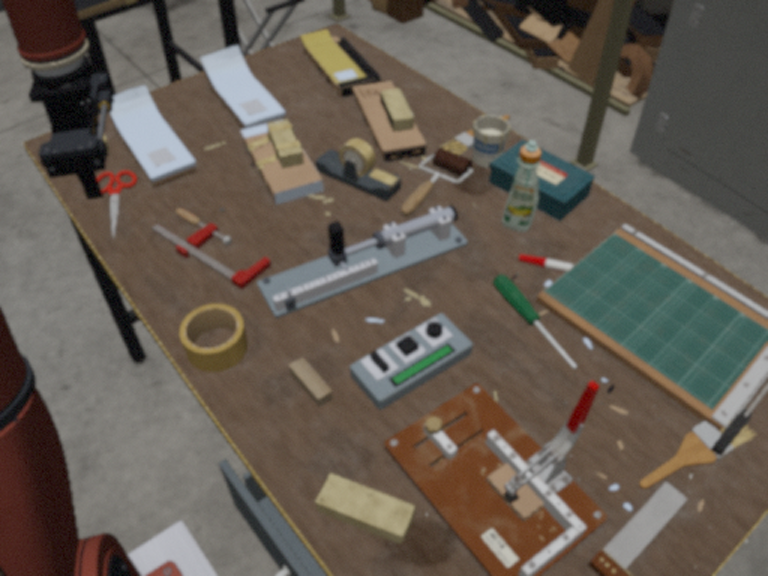

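View pics/side0b.png

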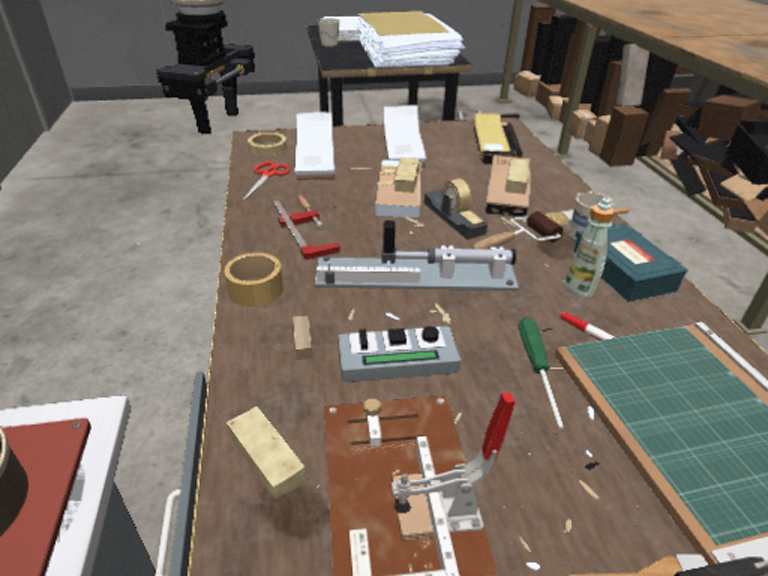

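The scene view shows the gauge's grip at about (336,240) and the keys at bar (380,360), square (408,345), round (434,329), all in 1.5x pixels. The side view has the grip at (389,240), and the keys at bar (364,338), square (397,336), round (430,333). Next I'll enlarge both views.

```bash
python3 - <<'E'
from h import *
a=cv2.imread("pics/scene0.png")[135:275,165:325]; b=cv2.imread("pics/side0.png")[140:260,200:360]
cv2.imwrite("pics/c0.png",cv2.resize(a,None,fx=4,fy=4,interpolation=cv2.INTER_CUBIC))
cv2.imwrite("pics/c1.png",cv2.resize(b,None,fx=5,fy=5,interpolation=cv2.INTER_CUBIC))
for n in("scene","side"):
    im=cv2.imread(f"pics/{n}0.png");g=im.max(2)
    m=(g<45).astype(np.uint8)
    x0,y0,x1,y1=(165,135,325,275) if n=="scene" else (200,140,360,260)
    k,l,s,c=cv2.connectedComponentsWithStats(m[y0:y1,x0:x1])
    for i in range(1,k):
        if s[i,4]>8: print(n,s[i]+[x0,y0,0,0,0],(c[i]+[x0,y0]).round(1), onz(n,c[i]+[x0,y0],.045).round(4))
E
```

```text
scene [220 149   9  22 168] [223.9 159.3] [0.5857 0.4127 0.045 ]
scene [286 217   7   7  42] [289.1 219.9] [0.5834 0.1657 0.045 ]
scene [266 226  11   9  59] [271.2 230.3] [0.534  0.1683 0.045 ]
scene [249 237   4   5   9] [250.4 238.8] [0.4847 0.1785 0.045 ]
side [291 140  22  19  69] [303.6 149.8] [0.7078 0.4593 0.045 ]
side [332 140  19   4  41] [341.6 141.5] [0.8354 0.4894 0.045 ]
side [256 147   7  22 143] [259.  157.8] [0.5719 0.4359 0.045 ]
side [352 146   8   9  30] [355.4 150.1] [0.8562 0.4348 0.045 ]
side [341 169   3   7  10] [341.9 172.5] [0.7749 0.3307 0.045 ]
side [282 218  10  10  59] [286.5 222.8] [0.5811 0.1614 0.045 ]
side [240 220   4   5  12] [241.2 221.6] [0.4829 0.181  0.045 ]
side [260 220  11  10  59] [264.7 224.4] [0.5325 0.1637 0.045 ]
side [241 228   4   4  13] [242.4 229.8] [0.4816 0.1544 0.045 ]
```

View pics/c0.png

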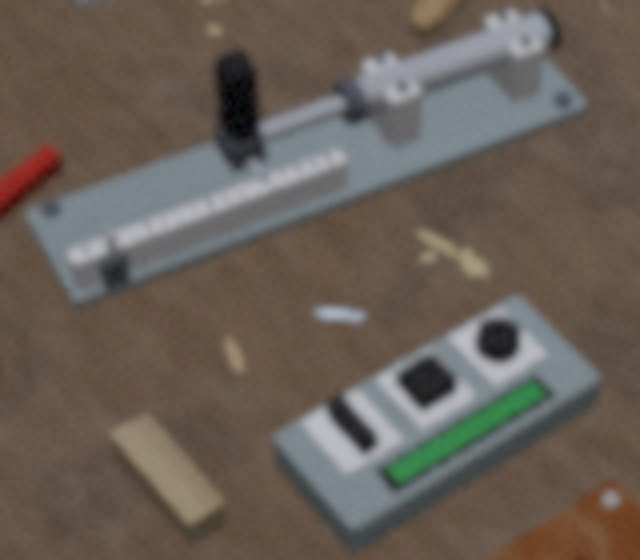

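View pics/c1.png

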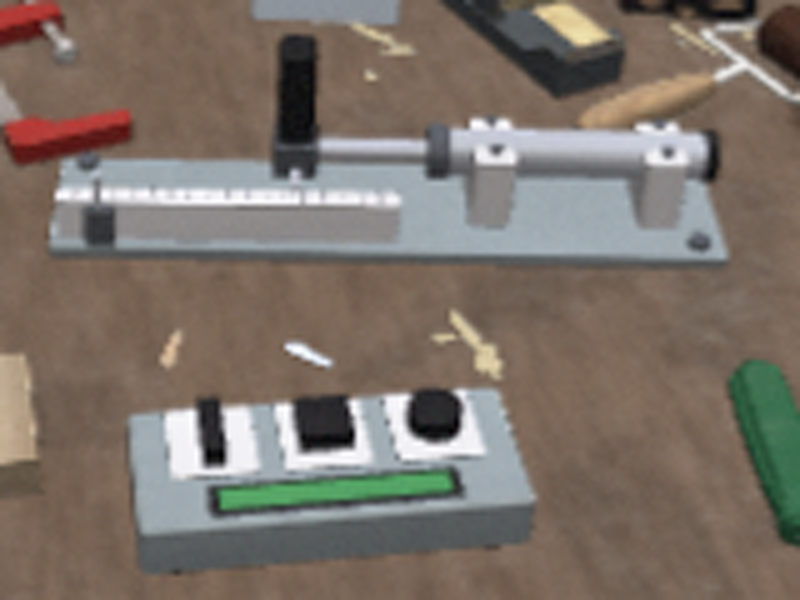

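The crops show, at 4x in the scene view, the round key's top at (498,335), square (427,378), bar (353,422), grip top (235,65) and the clip near (115,262). At 5x in the side view, round is at (435,404), square (325,416), bar (210,428), grip top (298,42) and the blade's tip at (98,185).

```bash
python3 - <<'E'
from h import *
np.set_printoptions(precision=4,suppress=True)
S=lambda u,v:((u+.5)/4-.5+165,(v+.5)/4-.5+135)
D=lambda u,v:((u+.5)/5-.5+200,(v+.5)/5-.5+140)
P={"round":((498,335),(435,404)),"square":((427,378),(325,416)),"bar":((353,422),(210,428)),"griptop":((235,62),(298,44)),
"clip":((115,268),(99,225)),"plateFL":((32,213),(65,160)),"plateNL":((78,303),(52,252)),"plateNR":((585,103),(727,256)),
"boxFL":((277,440),(131,416)),"boxFR":((520,295),(502,390)),"boxNL":((352,528),(143,530)),"boxNR":((600,378),(535,500)),
"spacer":((167,470),(15,410))}
for k,(a,b) in P.items():
    x,e=tri(ray("scene",S(*a)),ray("side",D(*b)));print(k,x,np.round(e,4))
for n in("scene","side"): print(n, onz(n,S(235,62) if n=="scene" else D(298,44),.110))
E
```

```text
round [0.5828 0.1658 0.049 ] [0.0011 0.0011]
square [0.534  0.1685 0.0467] [0.0014 0.0014]
bar [0.4836 0.1698 0.0466] [0.0022 0.0022]
griptop [0.5607 0.3767 0.1127] [0.0023 0.0023]
clip [0.4535 0.3555 0.026 ] [0.0025 0.0025]
plateFL [0.442  0.4315 0.0173] [0.0025 0.0025]
plateNL [0.4285 0.3606 0.0077] [0.0027 0.0027]
plateNR [0.7779 0.2971 0.0109] [0.0021 0.0021]
boxFL [0.4505 0.1925 0.0367] [0.0009 0.0009]
boxFR [0.6223 0.1899 0.0313] [0.0016 0.0016]
boxNL [0.448  0.1255 0.0334] [0.0014 0.0014]
boxNR [0.6156 0.1167 0.0331] [0.0013 0.0013]
spacer [0.3997 0.2242 0.0191] [0.0006 0.0006]
scene [0.5649 0.3811 0.11  ]
side [0.5595 0.378  0.11  ]
```

Emit:
drive_tool([
  [-40,-22,5,0,0,-1.05,0],
  [-80,-44,10,0,0,-2.1,0],
  [-120,-66,15,0,0,-3.15,0],
  [-160,-88,20,0,0,-4.2,0],
  [-200,-110,25,0,0,-5.25,0],
  [-240,-132,30,0,0,-6.3,0],
  [-280,-154,35,0,0,-7.35,0],
  [-320,-176,40,0,0,-8.4,0],
  [-360,-198,45,0,0,-9.45,0],
  [-400,-220,50,0,0,-10.5,0],
  [-440,-240,50,0,0,-11.55,0],
  [-450,-244,50,0,0,-12.6,0],
], grip_force=20)

```text
clock: 1.35
tool_pos: [0.5852, 0.1597, 0.1721]
ee_rot: [-3.14, -0.002, -1.89]
ft_force: [0.2, -0.4, 0.3]
opening: 0.0026
gripper_force: 0.0
```

Emit:
drive_tool([
  [0,0,0,0,0,-0.6,0],
  [0,0,0,0,0,-0.6,0],
  [0,0,0,0,0,-0.6,0],
  [0,0,0,0,0,-0.6,0],
])

```text
clock: 1.75
tool_pos: [0.5825, 0.1665, 0.1725]
ee_rot: [3.141, 0.0, -1.806]
ft_force: [-0.1, -0.3, -0.2]
opening: 0.0005
gripper_force: 0.0
```

```bash
python3 - <<'E'
from h import *
np.set_printoptions(precision=4,suppress=True)
o=readout.get_obs();print(o["clock"],o["qpos"],o["tool_pos"],o["ee_rot"],o["ft_force"],o["opening"])
i=cams.camera_info("wrist");im=cams.camera("wrist");cv2.imwrite("pics/w1.png",im)
import pickle;pickle.dump(i,open("w1.pkl","wb"))
for X in [(.583,.166,.045),(.534,.1685,.045),(.4836,.17,.045),(.5607,.377,.11)]: print(proj("wrist",X,i))
E
```

```text
1.75 [-0.4615  0.2742  0.1322  1.6492 -0.0382  1.2209  2.5853] [0.5825 0.1665 0.1725] [ 3.1413  0.     -1.806 ] [-0.0663 -0.2569 -0.2208] 0.0005014537531214996
[261.9079 183.0163]
[311.6496 174.05  ]
[363.7611 163.5445]
[337.1134 405.8905]
```

View pics/w1.png

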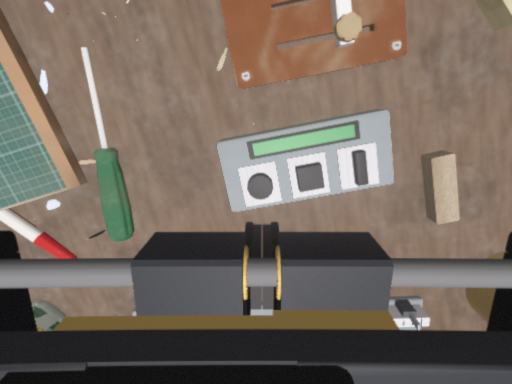

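The wrist view shows the keys: round at about (260,186), square (310,177), bar (361,167). I'm refining those with blobs.

```bash
python3 - <<'E'
from h import *
import pickle;np.set_printoptions(precision=4,suppress=True)
i=pickle.load(open("w1.pkl","rb"));im=cv2.imread("pics/w1.png")
m=(im.max(2)<60).astype(np.uint8)[145:205,235:380]
k,l,s,c=cv2.connectedComponentsWithStats(m)
S=lambda u,v:((u+.5)/4-.5+165,(v+.5)/4-.5+135)
D=lambda u,v:((u+.5)/5-.5+200,(v+.5)/5-.5+140)
sc=[((498,335),(435,404)),((427,378),(325,416)),((353,422),(210,428))]
q=[j for j in range(1,k) if s[j,4]>80]; q.sort(key=lambda j:c[j][0])
for j,(a,b) in zip(q,sc):
    p=c[j]+[235,145]; r=ray("wrist",p,i)
    print(p,s[j],onz("wrist",p,.045,i),"sc",tri(r,ray("scene",S(*a)))[0],"sd",tri(r,ray("side",D(*b)))[0])
E
python3 - <<'E'
from h import *
import pickle;np.set_printoptions(precision=4,suppress=True)
i=pickle.load(open("w1.pkl","rb"));im=cv2.imread("pics/w1.png")
S=lambda u,v:((u+.5)/4-.5+165,(v+.5)/4-.5+135)
D=lambda u,v:((u+.5)/5-.5+200,(v+.5)/5-.5+140)
sc=[((498,335),(435,404)),((427,378),(325,416)),((353,422),(210,428))]
print([int(im[y,x].max()) for x,y in((260,186),(310,177),(361,167))])
for (x,y),(a,b) in zip(((260,186),(310,177),(361,167)),sc):
    w=im[y-20:y+21,x-20:x+21].max(2)
    m=((w<100)).astype(np.uint8)
    k,l,s,c=cv2.connectedComponentsWithStats(m); j=l[20,20]
    p=c[j]+[x-20,y-20]; r=ray("wrist",p,i)
    print(p,s[j],onz("wrist",p,.045,i),"sc",tri(r,ray("scene",S(*a)))[0],"sd",tri(r,ray("side",D(*b)))[0])
E
```

```text
[116, 114, 104]
[259.9823 186.2663] [   0    0   41   41 1637] [0.5856 0.1688 0.045 ] sc [0.5856 0.1683 0.0463] sd [0.5845 0.1693 0.0443]
[310.1521 177.3791] [   0    0   41   41 1617] [0.536  0.1714 0.045 ] sc [0.5362 0.171  0.0449] sd [0.5349 0.1729 0.041 ]
[361.306  167.1007] [   0    0   41   41 1539] [0.4864 0.1729 0.045 ] sc [0.4865 0.1727 0.045 ] sd [0.4838 0.1751 0.0389]
```

Emit:
drive_tool([
  [-2,-1,45,0,0,0,0],
  [-2,-1,90,0,0,0,0],
  [-2,-1,115,0,0,0,0],
  [-2,-1,122,0,0,0,0],
  [-2,-1,128,0,0,0,0],
  [-2,-1,131,0,0,0,0],
  [-2,-1,133,0,0,0,0],
  [-2,-1,133,0,0,0,0],
  [-2,-1,133,0,0,0,0],
])

```text
clock: 2.7
tool_pos: [0.585, 0.168, 0.0407]
ee_rot: [-3.14, 0.001, -1.805]
ft_force: [-1.5, 0.3, 3.9]
opening: 0.0006
gripper_force: 2.2
```

Emit:
drive_tool([
  [0,0,1.5,0,0,0,0],
  [0,0,2.5,0,0,0,0],
  [0,0,3,0,0,0,0],
  [0,0,3,0,0,0,0],
])

```text
clock: 3.1
tool_pos: [0.5852, 0.1681, 0.0393]
ee_rot: [-3.14, 0.002, -1.805]
ft_force: [-8.9, -1.7, 24.3]
opening: 0.0004
gripper_force: 12.3
```

Emit:
drive_tool([
  [0,0,-30,0,0,0,0],
  [0,0,-35,0,0,0,0],
  [5,24,-35,0,0,0,0],
  [9.5,48,-35,0,0,0,0],
  [9.5,48,-30,0,0,0,0],
  [9.5,48,-15,0,0,0,0],
  [9.5,48,-8,0,0,0,0],
  [9.5,48,-4,0,0,0,0],
  [9.5,48,-1.5,0,0,0,0],
  [9.5,48,-1,0,0,0,0],
  [9.5,48,-1,0,0,0,0],
])

```text
clock: 4.2
tool_pos: [0.5358, 0.1692, 0.0392]
ee_rot: [3.141, -0.0, -1.806]
ft_force: [-10.7, -3.7, 26.7]
opening: 0.0003
gripper_force: 12.9
```

Emit:
drive_tool([
  [0,0,0.8,0,0,0,0],
  [0,0,0.8,0,0,0,0],
])

```text
clock: 4.4
tool_pos: [0.5358, 0.1692, 0.0391]
ee_rot: [3.141, -0.0, -1.806]
ft_force: [-13.4, -4.6, 34.2]
opening: 0.0005
gripper_force: 16.6
```

Emit:
drive_tool([
  [0,0,-30,0,0,0,0],
  [0,0,-35,0,0,0,0],
  [5,24,-35,0,0,0,0],
  [9.5,49.5,-35,0,0,0,0],
  [9.5,49.5,-30,0,0,0,0],
  [9.5,49.5,-15,0,0,0,0],
  [9.5,49.5,-8,0,0,0,0],
  [9.5,49.5,-4,0,0,0,0],
  [9.5,49.5,-2,0,0,0,0],
  [9.5,49.5,-1,0,0,0,0],
  [9.5,49.5,-1,0,0,0,0],
])

```text
clock: 5.5
tool_pos: [0.4854, 0.1714, 0.0393]
ee_rot: [3.141, -0.0, -1.806]
ft_force: [-7.5, -3.6, 22.0]
opening: 0.0004
gripper_force: 10.8
```

Emit:
drive_tool([
  [0,0,-40,0,0,0,0],
  [0,0,-85,0,0,0,0.3],
  [-20,0,-130,0,0,0,1],
  [-60,10,-170,0,0,0,1],
  [-105,15,-190,0,0,-0.2,1],
  [-150,20,-190,0,0,-0.4,1],
  [-195,25,-190,0,0,-0.4,1],
  [-235,27,-190,0,0,-0.4,1],
  [-261,27,-190,0,0,-0.4,1],
  [-261,27,-190,0,0,-0.4,1],
  [-261,27,-190,0,0,-0.4,1],
])

```text
clock: 6.6
tool_pos: [0.5197, 0.4316, 0.2269]
ee_rot: [3.141, -0.001, -1.749]
ft_force: [0.1, -1.3, -0.9]
opening: 0.0728
gripper_force: 0.0
```

```bash
python3 - <<'E'
from h import *
import pickle;np.set_printoptions(precision=4,suppress=True)
o=readout.get_obs();print(o["clock"],o["qpos"],o["tool_pos"],o["ee_rot"],o["ft_force"],o["opening"])
i=cams.camera_info("wrist");im=cams.camera("wrist");cv2.imwrite("pics/w2.png",im)
pickle.dump(i,open("w2.pkl","wb"))
for X in [(.5607,.377,.11),(.4535,.3555,.026)]: print(proj("wrist",X,i))
E
```

```text
6.6 [-0.7434  0.3859 -0.0216  1.3845  0.0087  1.3726  2.1983] [0.5197 0.4316 0.2269] [ 3.1412 -0.0013 -1.749 ] [ 0.1342 -1.2913 -0.8884] 0.07281102348740925
[207.0946 136.6805]
[308.0728  92.9001]
```

View pics/w2.png

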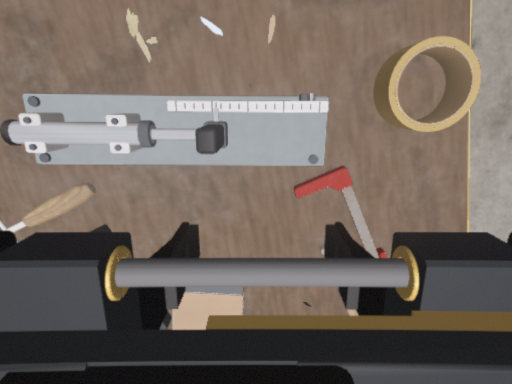

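In the wrist view the gauge lies parallel to the image rows. The grip top is at about (209,140), the pointer at (216,112) and the clip at (306,97). I'm zooming in on the clip and pointer.

```bash
python3 - <<'E'
from h import *
im=cv2.imread("pics/w2.png")[85:160,185:335]
cv2.imwrite("pics/c2.png",cv2.resize(im,None,fx=5,fy=5,interpolation=cv2.INTER_CUBIC))
E
```

```text
(no output)
```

View pics/c2.png

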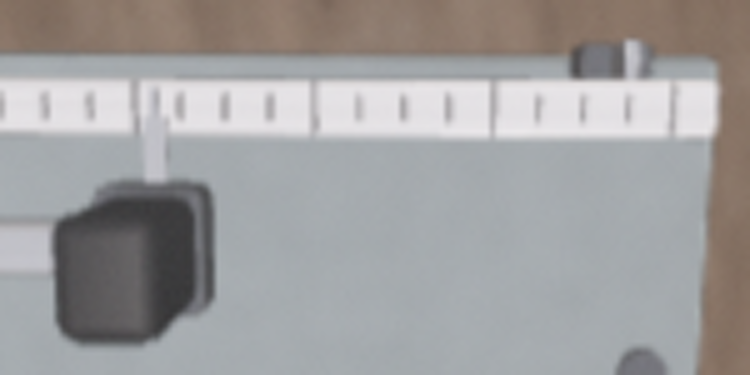

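The blade is at 5x crop (633,55), the pointer tip at (154,95) and the grip top's centre at (105,278).

```bash
python3 - <<'E'
from h import *
import pickle;np.set_printoptions(precision=4,suppress=True)
i=pickle.load(open("w2.pkl","rb"))
C=lambda u,v:((u+.5)/5-.5+185,(v+.5)/5-.5+85)
S=lambda u,v:((u+.5)/4-.5+165,(v+.5)/4-.5+135)
D=lambda u,v:((u+.5)/5-.5+200,(v+.5)/5-.5+140)
b=onz("wrist",C(633,55),.04,i);p=onz("wrist",C(154,95),.04,i);g=onz("wrist",C(105,278),.11,i)
a=-.178;R=np.array([[np.cos(a),np.sin(a)],[-np.sin(a),np.cos(a)]])
print(b,p,g,"pull",R@(b-p)[:2],"p-g",R@(p-g)[:2])
e1=onz("wrist",C(560,80),.035,i);e0=onz("wrist",C(100,78),.035,i);print("rail yaw",np.arctan2(*(e0-e1)[[1,0]]))
r=ray("wrist",C(105,278),i);print(tri(r,ray("scene",S(235,62))),tri(r,ray("side",D(298,44))))
print(tri(ray("wrist",C(633,55),i),ray("side",D(98,185))))
E
```

```text
[0.4526 0.3589 0.04  ] [0.557  0.3486 0.04  ] [0.5627 0.3798 0.11  ] pull [-0.1045 -0.0084] p-g [-0.0001 -0.0317]
rail yaw -0.1812901321154309
(array([0.5629, 0.3794, 0.1121]), [0.0006734091867784826, 0.0006734091867787255]) (array([0.5614, 0.38  , 0.109 ]), [0.0014929567841141867, 0.001492956784113878])
(array([0.4531, 0.359 , 0.0466]), [0.0005601864130557012, 0.0005601864130553537])
```

Emit:
drive_tool([
  [22,-26,20,0,0,0,1],
  [43.5,-51,45,0,0,0,1],
  [43.5,-51,80,0,0,0,1],
  [43.5,-51,120,0,0,0,1],
  [43.5,-51,150,0,0,0,1],
  [43.5,-51,156,0,0,0,1],
  [43.5,-51,156,0,0,0,1],
])

```text
clock: 7.35
tool_pos: [0.562, 0.3786, 0.0717]
ee_rot: [3.141, -0.001, -1.751]
ft_force: [-0.8, 0.4, 0.8]
opening: 0.0873
gripper_force: 0.0
```

Emit:
drive_tool([
  [0,0,0,0,0,0,0.4],
  [0,0,0,0,0,0,0.1],
  [0,0,0,0,0,0,0],
  [0,0,0,0,0,0,0],
  [0,0,0,0,0,0,0],
  [0,0,0,0,0,0,0],
  [0,0,0,0,0,0,0],
  [0,0,0,0,0,0,0],
], grip_force=40)

```text
clock: 8.15
tool_pos: [0.5619, 0.38, 0.0717]
ee_rot: [3.142, -0.0, -1.749]
ft_force: [-0.3, 0.6, -0.8]
opening: 0.0308
gripper_force: 0.0
```

Emit:
drive_tool([
  [0,0,0,0,0,0,0],
  [0,0,0,0,0,0,0],
  [0,0,0,0,0,0,0],
  [0,0,0,0,0,0,0],
  [0,0,0,0,0,0,0],
])

```text
clock: 8.65
tool_pos: [0.562, 0.3799, 0.0717]
ee_rot: [-3.141, -0.0, -1.749]
ft_force: [1.0, 0.4, -0.8]
opening: 0.0196
gripper_force: 40.0
```

Emit:
drive_tool([
  [0,10,0,0,0,0,0],
  [0,22,0,0,0,0,0],
  [0,34,0,0,0,0,0],
  [0,46,0,0,0,0,0],
  [0,58,0,0,0,0,0],
  [0,70,0,0,0,0,0],
  [0,82,0,0,0,0,0],
  [0,92,0,0,0,0,0],
  [0,98,0,0,0,0,0],
  [0,101,0,0,0,0,0],
  [0,101,0,0,0,0,0],
  [0,101,0,0,0,0,0],
])

```text
clock: 9.85
tool_pos: [0.4648, 0.3979, 0.0717]
ee_rot: [-3.138, 0.002, -1.75]
ft_force: [12.2, 4.7, -9.5]
opening: 0.0203
gripper_force: 40.0
```

```bash
python3 - <<'E'
from h import *
import pickle
np.set_printoptions(precision=4,suppress=True)
o=readout.get_obs();print(o["clock"],o["tool_pos"],o["ee_rot"],o["ft_force"],o["opening"],o["gripper_force"])
i=cams.camera_info("wrist");im=cams.camera("wrist");cv2.imwrite("pics/w3.png",im);pickle.dump(i,open("w3.pkl","wb"))
sd=cams.camera("side");cv2.imwrite("pics/s3.png",sd)
u=proj("wrist",(.4526,.3589,.04),i);v=proj("side",(.4526,.3589,.04));print(u,v)
def crop(a,u):
    x,y=max(0,int(u[0])-25),max(0,int(u[1])-18);print(x,y);return cv2.resize(a[y:y+37,x:x+50],(800,592),interpolation=cv2.INTER_CUBIC)[:,:]
cv2.imwrite("pics/c3.png",cv2.resize(np.vstack([crop(im,u),crop(sd,v)]),(400,592)))
E
```

```text
9.85 [0.4648 0.3979 0.0717] [-3.1382  0.0019 -1.7503] [12.1692  4.7143 -9.5132] 0.02026122269513252 40.02252978330944
[271.1897 159.9533] [219.3354 178.7578]
246 141
194 160
```

View pics/c3.png

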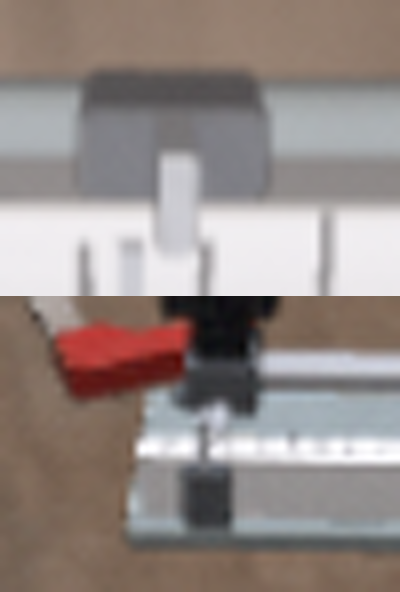

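The blade stands at about (179,200) in the upper crop, and something pointer-like is at (130,240) to its left. I need a wider crop of the wrist view to confirm.

```bash
python3 - <<'E'
from h import *
import pickle
i=pickle.load(open("w3.pkl","rb"))
im=cv2.imread("pics/w3.png")[140:220,220:320]
cv2.imwrite("pics/c4.png",cv2.resize(im,None,fx=7,fy=7,interpolation=cv2.INTER_CUBIC))
C=lambda u,v:((u+.5)/8-.5+246,(v+.5)/8-.5+141)
a=onz("wrist",C(179,200),.04,i);b=onz("wrist",C(130,245),.04,i)
e=np.array([-.9838,.179]);print(a,b,e@(a-b)[:2])
E
```

```text
[0.45527738 0.36212501 0.04      ] [0.45981485 0.36506538 0.04      ] 0.0039376355508886135
```

View pics/c4.png

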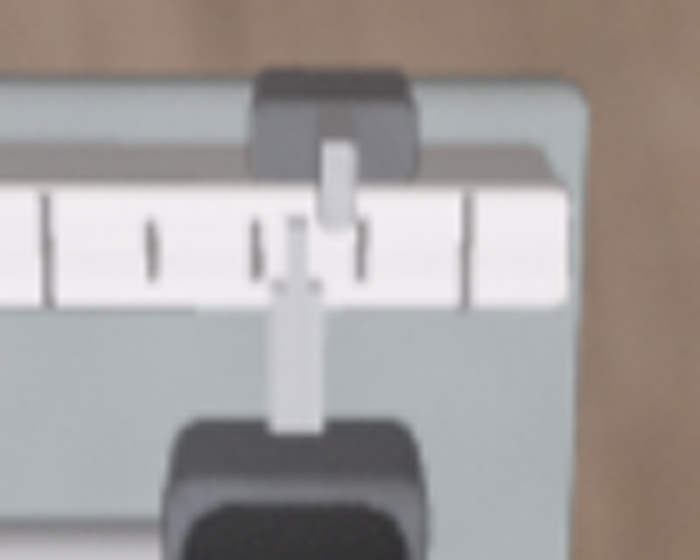

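Pointer at 7x (296,250), blade at (338,185): about 3.8 mm still to pull.

Emit:
drive_tool([
  [0,2,0,0,0,0,0],
  [0,4,0,0,0,0,0],
  [0,4,0,0,0,0,0],
  [0,4,0,0,0,0,0],
  [0,4,0,0,0,0,0],
  [0,4,0,0,0,0,0],
])

```text
clock: 10.55
tool_pos: [0.4611, 0.3986, 0.0717]
ee_rot: [-3.138, 0.002, -1.75]
ft_force: [11.7, 4.4, -9.5]
opening: 0.0196
gripper_force: 40.0
```

```bash
python3 - <<'E'
from h import *
import pickle
i=cams.camera_info("wrist");im=cams.camera("wrist");cv2.imwrite("pics/w4.png",im);pickle.dump(i,open("w4.pkl","wb"))
o=readout.get_obs();print(o["clock"],o["tool_pos"],o["ft_force"],o["joint_velocities"].round(3))
cv2.imwrite("pics/c5.png",cv2.resize(im[140:220,210:310],None,fx=7,fy=7,interpolation=cv2.INTER_CUBIC))
E
```

```text
10.6 [0.46109782 0.39855959 0.07170431] [12.26062903  4.16396975 -9.35627227] [ 0.001 -0.001  0.    -0.     0.002  0.001  0.002]
```

View pics/c5.png

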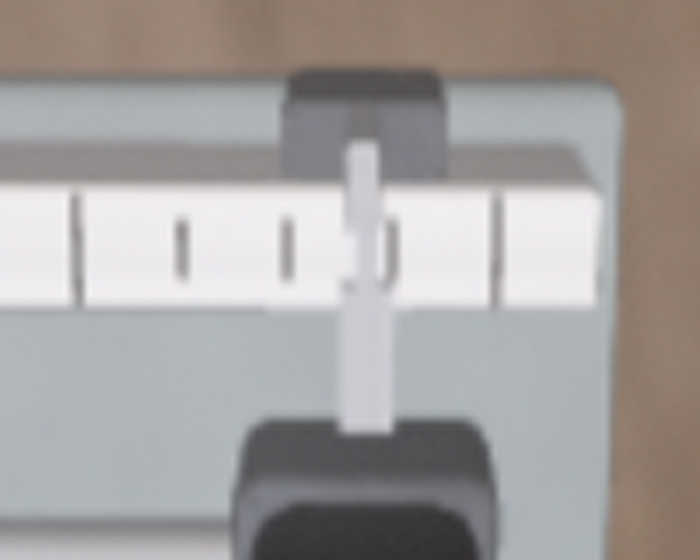

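The pointer (366,250) now lines up with the blade (361,185) to within about 0.5 mm. I'll hold briefly, then hand in.

Emit:
drive_tool([
  [0,0,0,0,0,0,0],
  [0,0,0,0,0,0,0],
  [0,0,0,0,0,0,0],
  [0,0,0,0,0,0,0],
])

```text
clock: 11.0
tool_pos: [0.4611, 0.3986, 0.0717]
ee_rot: [-3.138, 0.002, -1.751]
ft_force: [11.9, 4.7, -9.5]
opening: 0.0198
gripper_force: 40.0
```

```bash
python3 -c "
from rig import manip
print(manip.finish_job())"
```

```text
the job is handed in; nothing more can be done
None
```

I pressed the keys in order (round, square, bar) and handed the job in at about 11 s, with the gripper holding the rod and its pointer about 0.5 mm from the mark in the last picture; the hand-in gave no verdict.

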